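# Press a bearing into a wheel hub and hold the press closed

### The job

Get the bench press to push the bearing into the wheel hub: first zero the force read-out by pressing its button fully down and letting it come back up, then flip the press's safety catch all the way over, away from the lever, and only then pull the lever by its hand bar towards the front of the press as far as it goes. Finish while still holding the bar there with the fingers, catch open; do not let go. Leave the tray with its spare bearing, the bottle and the spanner where they are.

Things in the scene. Friction and masses are not known exactly. Their poses are not given: they have to be found in the camera images.
- press: Blue-painted steel bench press, bolted down; base plate 330 x 220 x 12 mm. Origin: on the table, below the lever's pivot. x points to its rear (ram and aluminium hub, up to 90 mm high), -x is its front; y points to the side of the safety catch; z up. Plate spans x -90 to 240, y -110 to 110 mm. Two cheeks 95 mm high (x -30 to 30, |y| 16 to 28 mm) carry the pivot.
- zero (a joint): Travel of the zero button on the read-out box, m: 0 up, 0.006 fully down (stop). Springs back by itself; starts to move at about 1.5 N, fully down takes 5 N. Pressed straight down.
- zero_top (a point): Centre of the top of the round zero button, 28 mm across, 72 mm above the table, facing up; moves with it. Only button on the grey read-out box (120 x 120 x 50 mm, fixed), on the half opposite the flat green display; box centre is 28 mm from the button axis towards the display. A 44 mm collar surrounds the button, which stands 10 mm above it.
- catch (a joint): Angle of the safety catch, rad: 0 to 0.1 shut (its blade bars the lever's way), 1.3 fully over (stop); above 1.0 counts as flipped. Stiff hinge, stays where it is left; 1 to 2 N at the tab's end moves it. Axis parallel to press x; opening swings the tab sideways towards press +y, away from the lever.
- catch_tab_end (a point): Free end of the catch's steel thumb tab, 60 mm from the hinge axis, at press x = -40 mm: a flat bar 20 mm wide (along x), 7 mm thick, with a 14 mm round bead at its end. At joint 0 it stands up, leaning 15 degrees towards the lever; at 1.3 it leans 60 degrees the other way.
- catch_hinge (a point): Point on the catch's hinge axis at the tab: press x -40, y 75, z 120 mm; axis along press x. Fixed. A post 135 mm high (20 x 26 mm) carries it at press x 8 to 28. The catch's blade, a strip 6 x 14 mm at press x -6 to 0, lies level at joint 0 from the axis 85 mm towards -y across the front of the lever's shaft, and rises as the catch opens.
- lever (a joint): Angle of the press lever, rad: 0 at rest (leaning 0.30 rad to the rear), grows as the bar is pulled to the front, 0.70 at the stop (leaning 0.40 rad to the front). Above 0.60 counts as fully pulled. A spring returns it to 0: about 4 N at the bar at rest, 11 N at the stop. With the catch shut the lever must not be pulled: beyond 0.2 rad it is forced past the blade.
- lever_pivot (a point): Point on the lever's pivot axis, which is parallel to press y; press x = 0, y = 0, z = 75 mm. The lever's shaft (16 x 12 mm steel) rises from here.
- pull_bar: Hand bar of the lever, a black plastic cylinder 22 mm in diameter and 118 mm long with the end flange 28 mm in diameter, parallel to the press's y axis. Origin: where the bar's axis meets the lever shaft, 155 mm from the pivot axis; the bar runs from here 112 mm towards -y, away from the catch. Its y axis is the press's y. It turns freely on its own axis like a sleeve grip, so pinched fingers can keep their tilt.
- bar_grip (a point): Middle of the free part of the hand bar, on its axis, 60 mm from the lever shaft towards press -y; about 220 mm above the table, moving on an arc of 155 mm radius about the pivot axis. Free all round here: can be pinched across from above.
- tray: Bystander: open steel tray 130 x 110 x 35 mm, origin at the centre of its underside.
- spare_bearing: Bystander: steel ring 28 mm in diameter, 10 mm high, lying in the tray; origin at the centre of its underside.
- bottle: Bystander: white plastic bottle 56 mm in diameter, 150 mm high, standing; origin at the centre of its underside.
- spanner: Bystander: steel open-ended spanner lying on the table, about 200 mm long.
Mind the look-alikes: they are no part of the job. Of the things that look like the part that bears zero, take the one that is farthest to the robot's right at the start.

How it is judged:
On the way, in this order (a step that is already met when the one before it is completed fails the run):
1. the zero button is fully down (value of joint zero above 0.005 m), for 0.05 s.
2. the zero button has come back up (value of joint zero below 0.0015 m), for 0.1 s.
3. the safety catch is flipped over (value of joint catch above 1 rad), for 0.2 s.
4. the lever is pulled fully to the front by its bar (value of joint lever above 0.6 rad and value of joint catch above 1 rad and contact force between the fingers and pull_bar above 3 N), for 0.3 s.
At the end, for the whole second after the job is handed in: The lever is beyond 0.60 rad (of 0.70), held by the fingers on the hand bar with more than 3 N, the catch is open beyond 1.0 rad (of 1.3), and the button is up (within 1.5 mm) (all of step 4 and value of joint zero below 0.0015 m); the arm keeps its last pose, push and grip.
It fails at once if the lever is forced while the catch is shut (value of joint lever above 0.2 rad and value of joint catch below 0.7 rad).
It fails at once if a bystander is moved by more than 30 mm or the bottle tipped (distance of any of tray, spare_bearing, bottle, spanner from where it was at the start of the episode above 0.03 m or angle between bottle's own z axis and vertical above 0.4 rad).
It also fails if it takes over 64 s, if anything falls off the work surface, if the arm or the gripper's body presses on something with over 40 N, if the wrist force passes 120 N, or if a joint passes its speed limit or range.

### The arm

A 6-joint arm with a two-finger parallel gripper is mounted at the origin on the work surface. World frame = base frame: x ahead of the robot, y to its left, z up, the work surface at z = 0. Lengths are in m, angles in rad, forces in N, time in s.
With the tool pointing down it reaches from about 0.325 to 1 m from the base axis. Payload 5.1 kg.
Tool frame: the origin (TCP) lies at the very end of the fingers, on their centre line; the grasp point (between the pads) lies 19 mm behind it; z points along the fingers, x is the direction in which the jaws open and shut, and the axes are right-handed (so a half turn about z gives the same grasp; the last joint's range is limited). The gripper opens to 85 mm and grips with 20 to 120 N. Pads are 22 mm wide; open, the fingers measure 114 mm over their backs; the gripper's body (76 mm by 85 mm) begins 54 mm behind the grasp point. The pads swing forward as they close: fully open they stand 13 mm farther back than shut.
Start: joints at [-1.364, 0.124, 1.65, -0, 1.367, -0.083], TCP at [0.186, -0.623, 0.231] pointing down, gripper open.
Joint ranges: [-2.61, 2.61], [-1.02, 2.33], [0.03, 2.71], [-1.35, 4.49], [0.32, 2.68], [-2.91, 2.91]. Speed limits (rad/s): [2.57, 2.57, 3.14, 3.14, 3.14, 3.14].

### API

Orientations are given as a 3x3 rotation matrix whose columns are the frame's x, y, z axes.
In Python, from cell import arm gives the robot as it stands.
- The arm moves only by the shell command python3 -m inch 'ROWS'. ROWS is text: rows parted by semicolons, each of 7 numbers parted by spaces: the turn, a rotation vector about the tool's x, y, z in units of 180 degrees (1.0 is 180 degrees), then the shift along the tool's x, y, z in units of 0.2 m (1.0 is 0.2 m), then the opening, from 0 (shut) to 1 (fully open). A call has 1 to 10 rows; each row is the pose to reach, as a shift and turn from the pose commanded when the call began, along the tool's axes at that moment, turning the shorter way round; what a row does not reach only later rows make up. A row lasts 1/8 s, in which the tool goes at most 62.5 mm and 10.7 degrees, less where a joint would pass 70% of its speed; a pose out of reach is approached as far as the arm can. A call with a number of a shift or a turn outside -1 to 1 is refused whole. A call with a gripper value outside its range is refused whole. The fingers move at their own pace and stop on an object; the grip force is fixed at half the most. Time passes only in rows, so rows that repeat a pose let the fingers close. It gives the time, the measured TCP pose, the force and the opening at its end, in the units of the state.
- arm.state(): the state, without advancing time (a new reading comes with each control period).
- arm.read_camera(name): name is "side" or "top" or "wrist"; returns (picture, depth): 480x640x3 uint8, red, green, blue; 480x640 float32, m along the optical axis (not along the pixel's ray), 0 where there is no reading.
- arm.camera_info(name): a dict with "fx", "fy", "cx", "cy" (pixels), "k1" (the pictures are not rectified: a ray, as slopes to the right and down, at radius r is drawn at 1 + k1 r^2 times it, then the intrinsics apply), "rvec" (rotation vector, rad) and "tvec" (3), from world to camera coordinates, as OpenCV has them; the wrist camera has in their place "hand_eye" (4x4, takes a point from camera to tool coordinates, whose origin is the TCP and whose axes are the tool frame's). Camera axes: x right, y down, z forward; pixel columns grow to the right and rows downward; lengths in m; the calibration is good to about 2 mm. A picture is of the moment at which its call begins: read the wrist's pose just before it. camera_info takes no time and is no camera call.
- arm.job_done(): hands the job in, once; it reports no verdict.
The state is a dict: "clock": time; "joint_pos": joint angles; "qd": joint speeds; "joint_efforts": joint torques, N m; "tcp_pos": TCP position; "tool_rot": TCP orientation; "ft_force": force on the tool from outside, world axes, zero at the start; "moment": the same for the moment, N m; "finger_gap": finger opening in m.
Only numpy, scipy, OpenCV 4.12 (cv2) and the standard library are available. Lean on these libraries where they do the work, as an engineer would, in place of code of your own. Each camera call takes 0.05 s, during which the arm holds its last target. There are 200 camera calls.

## Working session

There is one attempt and no reset: what is moved stays moved. The work goes in short steps, Python scripts to look and compute and a shell command to move; the robot and the scene stay as the last step left them, time stands still between calls to the robot, and variables do not carry over. Pictures are saved under pics/ and viewed, about 8 in all and at most 12, crops included, and the job is handed in when it is done.

```bash
ls; mkdir -p pics
cat > h.py <<'E'
import numpy as np, cv2
from cell import arm
def cam(name):
    s=arm.state(); im,d=arm.read_camera(name); i=arm.camera_info(name)
    if 'hand_eye' in i:
        T=np.eye(4);T[:3,:3]=np.array(s['tool_rot']).reshape(3,3);T[:3,3]=s['tcp_pos'];M=T@np.array(i['hand_eye'])
    else:
        W=np.eye(4);W[:3,:3]=cv2.Rodrigues(np.array(i['rvec'],float))[0];W[:3,3]=np.ravel(i['tvec']);M=np.linalg.inv(W)
    return dict(im=im,d=d,i=i,M=M)
def slopes(c,u,v):
    i=c['i'];p=np.array([(u-i['cx'])/i['fx'],(v-i['cy'])/i['fy']]);q=p.copy()
    for _ in range(20): q=p/(1+i['k1']*(q@q))
    return q
def pt(c,u,v,z=None,r=1):
    q=slopes(c,u,v);ray=np.array([*q,1]);M=c['M']
    if z is None:
        w=c['d'][int(v)-r:int(v)+r+1,int(u)-r:int(u)+r+1];w=w[w>0];t=np.median(w) if len(w) else np.nan
    else: t=(z-M[2,3])/(M[:3,:3]@ray)[2]
    return M[:3,:3]@(ray*t)+M[:3,3]
def proj(c,P):
    q=np.linalg.inv(c['M'])@np.array([*P,1]);x=q[:2]/q[2];x=x*(1+c['i']['k1']*(x@x));i=c['i']
    return np.array([x[0]*i['fx']+i['cx'],x[1]*i['fy']+i['cy']])
def save(c,n): 
    cv2.imwrite('pics/'+n,cv2.cvtColor(c['im'],cv2.COLOR_RGB2BGR));
    import pickle;pickle.dump(c,open('pics/'+n+'.pkl','wb'))
def load(n):
    import pickle;return pickle.load(open('pics/'+n+'.pkl','rb'))
E
python3 - <<'E'
from h import *
np.set_printoptions(precision=3,suppress=True)
for n in('top','side'):
    c=cam(n);save(c,n+'0.png');print(n,c['M'])
print(arm.state())
E
```

```text
pics
top [[ 0.004 -0.996  0.094  0.377]
 [-1.    -0.004  0.005  0.146]
 [-0.005 -0.094 -0.996  1.399]
 [ 0.     0.     0.     1.   ]]
side [[-0.977 -0.117  0.175  0.219]
 [-0.211  0.568 -0.795  1.264]
 [-0.006 -0.814 -0.58   0.984]
 [ 0.     0.     0.     1.   ]]
{'clock': 0.1, 'joint_pos': array([-1.364,  0.124,  1.652, -0.   ,  1.367, -0.083]), 'qd': array([-0.001, -0.002, -0.003,  0.001,  0.001, -0.001]), 'joint_efforts': array([  0.001, -42.493, -36.665,  -0.   ,   0.004,   0.   ]), 'tcp_pos': array([ 0.186, -0.622,  0.23 ]), 'tool_rot': array([[ 0.286, -0.958, -0.   ],
       [-0.958, -0.286,  0.002],
       [-0.002, -0.   , -1.   ]]), 'ft_force': array([ 0.709, -0.771,  0.506]), 'moment': array([ 0.017,  0.033, -0.01 ]), 'finger_gap': 0.08531579043947062}
```

View pics/top0.png

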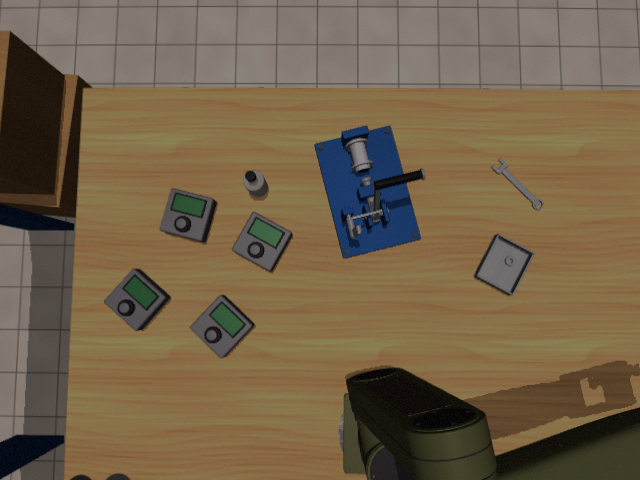

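View pics/side0.png

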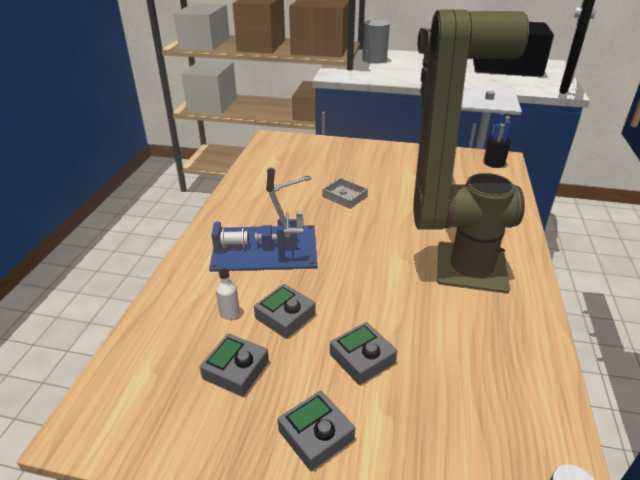

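The four read-out boxes have their buttons near (182,224), (255,249), (126,307) and (213,335) in the top view. The one farthest to the right is at (255,249). The press has its hub at (358,155), its bar running from (375,184) to (424,174), and its catch near (352,222). I'll enlarge a crop next.

Run:
```python
from h import *
np.set_printoptions(precision=4,suppress=True)
c=load('top0.png')
im=cv2.resize(c['im'][110:290,220:440],None,fx=3.6,fy=3.6,interpolation=cv2.INTER_CUBIC)[:600]
for k in range(220,440,20): cv2.putText(im,str(k),(int((k-220)*3.6),10),0,.35,(255,0,0))
for k in range(120,280,20): cv2.putText(im,str(k),(0,int((k-110)*3.6)),0,.35,(255,0,0))
cv2.imwrite('pics/crop.png',im[...,::-1])
for u,v in[(182,224),(255,249),(126,307),(213,335)]: print(pt(c,u,v,.072),pt(c,u,v))
```

```text
[0.5481 0.5292 0.072 ] [0.5479 0.5287 0.0734]
[0.483 0.336 0.072] [0.4828 0.3357 0.0743]
[0.3309 0.6686 0.072 ] [0.3309 0.6678 0.0739]
[0.2607 0.4406 0.072 ] [0.2606 0.4409 0.0706]
```

View pics/crop.png

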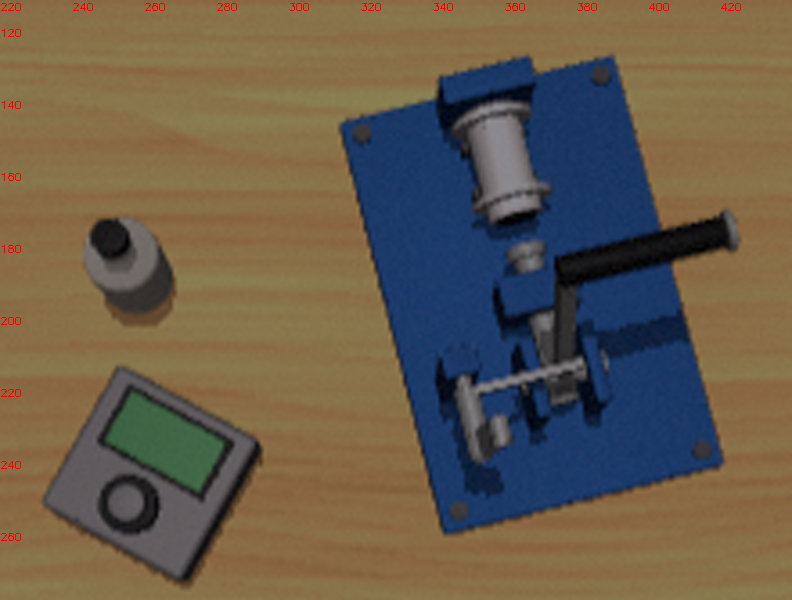

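The crop shows the plate corners at top-image pixels (315,144), (391,126), (421,239) and (344,258), and the button at (255.3,249.4). The catch tab's bead is at about (359,229), and the bar runs from (376,185) to (423,174).

```bash
cat > press.py <<'E'
from h import *
np.set_printoptions(precision=4,suppress=True)
c=load('top0.png')
px=[(315,143.9),(390.6,125.8),(420.6,238.6),(343.6,258.3)]
W=np.array([pt(c,u,v,.012)[:2] for u,v in px])
L=np.array([[.24,.11],[.24,-.11],[-.09,-.11],[-.09,.11]])
wc,lc=W.mean(0),L.mean(0);A=(W-wc);B=(L-lc)
th=np.arctan2((B[:,0]*A[:,1]-B[:,1]*A[:,0]).sum(),(A*B).sum())
R=np.array([[np.cos(th),-np.sin(th)],[np.sin(th),np.cos(th)]]);o=wc-R@lc
def P(x,y,z): return np.array([*(R@[x,y]+o),z])
def bar(q,y=-.06): a=q-.30; return P(-.155*np.sin(a),y,.075+.155*np.cos(a))
def tab(q): a=q-np.radians(15); return P(-.04,.075+.06*np.sin(a),.12+.06*np.cos(a))
E
python3 - <<'E'
from press import *
print('yaw',th,'o',o,'resid',(W-(L@R.T+o))*1000)
print('bar',bar(0),bar(.7),'tab',tab(0),tab(1.3))
for n,X in(('bar grip',bar(0)),('barend',bar(0,-.115)),('bar0',bar(0,0)),('tab',tab(0)),('hinge',P(-.04,.075,.12))): print(n,proj(c,X))
print(pt(c,400,179),pt(c,422.5,174),pt(c,360,229),pt(c,376,185))
b=pt(c,255.3,249.4,.072);print('button',b, np.linalg.norm(b))
bc=np.mean([pt(c,220+X/3.6,110+Y/3.6,.05) for X,Y in((121,367),(260,444),(187,584),(44,502))],0);print(bc,np.linalg.norm(bc-b))
E
```

```text
yaw 0.2466350937485098 o [0.5764 0.0195] resid [[-0.8568 -1.9716]
 [-2.1559  0.8382]
 [ 1.9464  2.2273]
 [ 1.0663 -1.094 ]]
bar [ 0.6355 -0.0275  0.2231] [ 0.5325 -0.0534  0.2178] tab [0.5231 0.0674 0.178 ] [0.5067 0.1326 0.1505]
bar grip [402.2651 179.3906]
barend [424.9696 173.8424]
bar0 [377.4272 185.4648]
tab [360.5803 229.2533]
hinge [353.1334 233.4638]
[ 0.6337 -0.0204  0.2352] [ 0.6457 -0.0728  0.2351] [0.5236 0.0689 0.1788] [0.6197 0.0351 0.2337]
button [0.4819 0.3352 0.072 ] 0.5914513460312996
[0.5044 0.3196 0.05  ] 0.03509799854206714
```

```bash
cat > need.py <<'E'
# prints shift/turn (move units) from the current pose to a world TCP target, tool down, jaw axis along press x
import sys
from press import *
from scipy.spatial.transform import Rotation as Ro
def need(t):
    s=arm.state();T=np.array(s['tool_rot']).reshape(3,3)
    x=np.array([np.cos(th),np.sin(th),0]);z=np.array([0,0,-1.]);G=np.stack([x,np.cross(z,x),z],1)
    rv=Ro.from_matrix(T.T@G).as_rotvec()/np.pi
    print('clock',round(s['clock'],2),'tcp',s['tcp_pos'],'F',s['ft_force'],'gap',s['finger_gap'],'turn',rv,'shift',T.T@(np.array(t)-s['tcp_pos'])/.2)
if __name__=='__main__': need([float(a) for a in sys.argv[1:4]])
E
R="0 0 -0.45 -1 -0.67 -0.5 0"; python3 -m inch "0 0 -0.45 -1 -0.67 -0.5 0;0 0 -0.45 -1 -0.67 -0.5 0;0 0 -0.45 -1 -0.67 -0.5 0;0 0 -0.45 -1 -0.67 -0.5 0;0 0 -0.45 -1 -0.67 -0.5 0;0 0 -0.45 -1 -0.67 -0.5 0;0 0 -0.45 -1 -0.67 -0.5 0;0 0 -0.45 -1 -0.67 -0.5 0"
python3 need.py .482 .335 .15
```

```text
clock: 1.1
tcp_pos: [0.2569, -0.3926, 0.3308]
tool_rot: [[0.991, 0.136, -0.0], [0.136, -0.991, 0.001], [-0.0, -0.001, -1.0]]
ft_force: [0.0, 0.2, 0.3]
finger_gap: -0.0003
clock 1.1 tcp [ 0.2569 -0.3926  0.3308] F [0.0172 0.2265 0.2922] gap -0.0002969374855621164 turn [-0.0002  0.0001 -0.035 ] shift [ 1.6112 -3.45    0.9061]
```

```bash
python3 -m inch "0 0 -0.035 0.5 -1 0 0;0 0 -0.035 0.5 -1 0 0;0 0 -0.035 0.5 -1 0 0;0 0 -0.035 0.5 -1 0 0" >/dev/null
python3 -m inch "0 0 0 0.5 -1 0 0;0 0 0 0.5 -1 0 0;0 0 0 0.5 -1 0 0;0 0 0 0.5 -1 0 0" >/dev/null
python3 -m inch "0 0 0 0.3 -1 0 0;0 0 0 0.3 -1 0 0;0 0 0 0.3 -1 0 0;0 0 0 0.3 -1 0 0" 
python3 need.py .482 .335 .15
```

```text
clock: 2.6
tcp_pos: [0.3879, 0.2481, 0.3305]
tool_rot: [[0.97, 0.244, -0.002], [0.244, -0.97, -0.0], [-0.002, -0.0, -1.0]]
ft_force: [0.3, 0.1, -0.2]
finger_gap: -0.0003
clock 2.6 tcp [0.3879 0.2481 0.3305] F [ 0.3376  0.0739 -0.2358] gap -0.00033126495681946595 turn [-0.      0.0005  0.0001] shift [ 0.5639 -0.3063  0.9014]
```

```bash
python3 -m inch "0 0 0 0.3 -0.15 0.45 0;0 0 0 0.3 -0.15 0.45 0;0 0 0 0.3 -0.15 0.45 0;0 0 0 0.3 -0.15 0.45 0"
python3 - <<'E'
from need import *
c=cam('wrist');save(c,'w1.png');need((.482,.335,.15));print(c['M'],proj(c,(.482,.335,.072)))
E
```

```text
clock: 3.1
tcp_pos: [0.4398, 0.2887, 0.2419]
tool_rot: [[0.971, 0.24, 0.0], [0.24, -0.971, -0.0], [0.0, 0.0, -1.0]]
ft_force: [0.3, 0.4, 0.3]
finger_gap: -0.0
clock 3.15 tcp [0.4402 0.2888 0.243 ] F [ 0.0105 -0.2835  0.2747] gap 0.00022002800037396335 turn [-0.0002 -0.0007 -0.0013] shift [ 0.2574 -0.174   0.4658]
[[ 0.9707  0.2315  0.0648  0.4233]
 [ 0.2404 -0.9353 -0.2598  0.3541]
 [ 0.0005  0.2677 -0.9635  0.3846]
 [ 0.      0.      0.      1.    ]] [376.6848 185.9167]
```

View pics/w1.png

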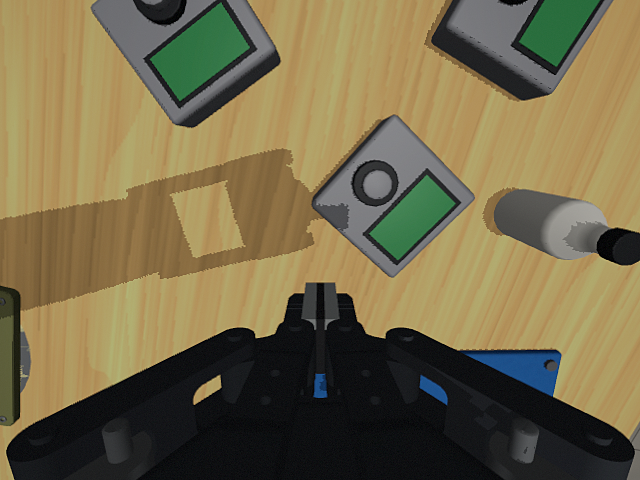

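The wrist view shows the button at (377,183), against a predicted (376.7,185.9). That confirms it to within about 2 mm.

```bash
python3 - <<'E'
from need import *
c=load('w1.png');b=pt(c,377,183.5,.072);print(b,pt(c,377,183.5));need((*b[:2],.085))
E
python3 -m inch "0 0 0 0.26 -0.18 0.6 0;0 0 0 0.26 -0.18 0.6 0;0 0 0 0.26 -0.18 0.6 0;0 0 0 0.26 -0.18 0.72 0;0 0 0 0.26 -0.18 0.72 0"
python3 need.py .482 .336 .0655
```

```text
[0.4817 0.3372 0.072 ] [0.4816 0.3372 0.0725]
clock 3.15 tcp [0.4402 0.2888 0.243 ] F [ 0.0105 -0.2835  0.2747] gap 0.00022002800037396335 turn [-0.0002 -0.0007 -0.0013] shift [ 0.2577 -0.1848  0.7908]
clock: 3.78
tcp_pos: [0.4816, 0.3358, 0.0986]
tool_rot: [[0.971, 0.24, 0.0], [0.24, -0.971, 0.0], [0.0, 0.0, -1.0]]
ft_force: [0.0, -0.1, 0.2]
finger_gap: -0.0
clock 3.77 tcp [0.4816 0.3358 0.0986] F [ 0.011  -0.1068  0.1717] gap -1.7333075040496418e-05 turn [ 0.     -0.0001 -0.0014] shift [ 0.0022 -0.0005  0.1655]
```

Pressing in small steps now, watching the force.

```bash
python3 -m inch "0 0 0 0 0 0.08 0;0 0 0 0 0 0.12 0;0 0 0 0 0 0.14 0;0 0 0 0 0 0.155 0;0 0 0 0 0 0.165 0;0 0 0 0 0 0.17 0;0 0 0 0 0 0.17 0"
```

```text
clock: 4.65
tcp_pos: [0.4817, 0.3362, 0.0659]
tool_rot: [[0.971, 0.241, -0.001], [0.241, -0.971, -0.001], [-0.001, 0.001, -1.0]]
ft_force: [-6.9, -5.3, 15.6]
finger_gap: -0.0003
```

```bash
python3 -m inch "0 0 0 0 0 0.02 0;0 0 0 0 0 -0.2 0;0 0 0 0 0 -0.5 0;0 0 0 0 0 -0.9 0;0 0 0 0 0 -1 0;0 0 0 0 0 -1 0"
python3 - <<'E'
from need import *
print('plan',P(-.045,.022,.25)); need(P(-.045,.022,.26))
c=cam('wrist');save(c,'w2.png');d=cam('side');save(d,'side1.png');b=proj(d,(.482,.336,.072));print(b,pt(d,*b), proj(c,(.482,.336,.072)),pt(c,*proj(c,(.482,.336,.072))))
E
```

```text
clock: 5.4
tcp_pos: [0.4836, 0.3375, 0.2685]
tool_rot: [[0.971, 0.24, 0.008], [0.24, -0.971, 0.005], [0.009, -0.003, -1.0]]
ft_force: [0.4, 0.2, -0.4]
finger_gap: -0.0
plan [0.5274 0.0299 0.25  ]
clock 5.4 tcp [0.4836 0.3375 0.2685] F [ 0.3793  0.1515 -0.4329] gap -3.4435989386492504e-05 turn [-0.0009 -0.0029 -0.0012] shift [-0.1577  1.5456  0.037 ]
[292.2298 301.8138] [0.4818 0.3366 0.0726] [316.4866 218.9636] [0.482  0.336  0.0722]
```

```bash
python3 -m inch "0 0 0 -0.15 1 0 0;0 0 0 -0.15 1 0 0;0 0 0 -0.15 1 0 0;0 0 0 -0.15 1 0 0" >/dev/null
python3 - <<'E'
from need import *
need(P(-.045,.022,.26))
c=cam('wrist');save(c,'w3.png');print(proj(c,tab(0)),proj(c,bar(0)),proj(c,P(-.04,.075,.12)))
E
```

```text
clock 6.0 tcp [0.4998 0.1319 0.2606] F [ 0.1665  0.3362 -0.803 ] gap 0.00014394385493006335 turn [-0.      0.0013 -0.0025] shift [0.0136 0.5284 0.0028]
[330.5247 336.1139] [450.9106 515.5553] [328.8406 286.6826]
```

View pics/w3.png

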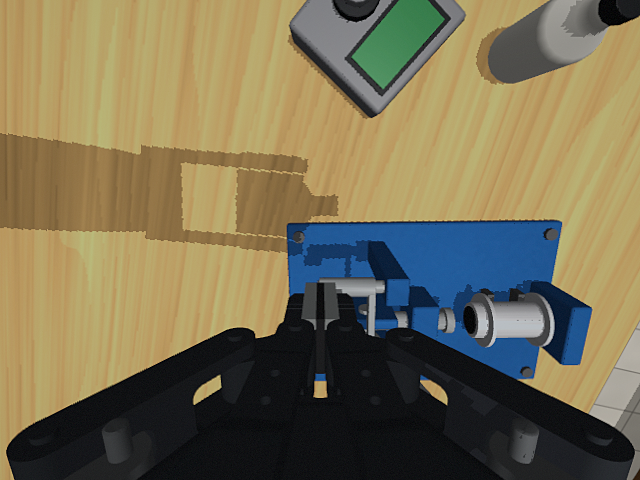

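The fingers hide the tab. The two visible plate corners, (288,224) and (560,221), serve as a check on the fit.

```bash
python3 - <<'E'
from need import *
c=load('w3.png')
for px,l in(((288,224),(-.09,.11,.012)),((560,221),(.24,.11,.012))): print(pt(c,*px,.012),P(*l),proj(c,P(*l)))
E
python3 -m inch "0 0 0 0 0.53 0 0;0 0 0 0 0.53 0 0;0 0 0 0 0.53 0 0"
python3 need.py $(python3 -c "from press import *;print(*P(-.045,.022,.142))")
```

```text
[0.4661 0.1049 0.012 ] [0.4623 0.1042 0.012 ] [284.7553 223.7873]
[0.7788 0.1851 0.012 ] [0.7823 0.1848 0.012 ] [562.5722 221.9541]
clock: 6.42
tcp_pos: [0.5261, 0.0311, 0.2616]
tool_rot: [[0.971, 0.238, -0.003], [0.238, -0.971, 0.0], [-0.002, -0.001, -1.0]]
ft_force: [-0.2, 0.6, -0.3]
finger_gap: 0.0
clock 6.42 tcp [0.5261 0.0311 0.2616] F [-0.2398  0.5602 -0.3154] gap 2.9793740322889547e-05 turn [-0.0003  0.0008 -0.0021] shift [0.0062 0.0079 0.5981]
```

```bash
python3 -m inch "0 0 0 0.01 0.01 0.25 0;0 0 0 0.01 0.01 0.45 0;0 0 0 0.01 0.01 0.55 0;0 0 0 0.01 0.01 0.6 0;0 0 0 0.01 0.01 0.6 0"
python3 -m inch "0 0 0 0 -0.05 0 0;0 0 0 0 -0.1 0 0;0 0 0 0 -0.15 0 0;0 0 0 0 -0.2 0 0;0 0 0 0 -0.24 0 0;0 0 0 0 -0.28 0 0;0 0 0 0 -0.31 0 0"
python3 need.py $(python3 -c "from press import *;print(*P(-.045,.099,.142))")
```

```text
clock: 7.05
tcp_pos: [0.5288, 0.0311, 0.1436]
tool_rot: [[0.971, 0.241, 0.0], [0.241, -0.971, 0.0], [0.0, -0.0, -1.0]]
ft_force: [0.1, 0.1, -0.2]
finger_gap: 0.0001
clock: 7.92
tcp_pos: [0.5132, 0.0911, 0.143]
tool_rot: [[0.971, 0.24, -0.001], [0.24, -0.971, -0.0], [-0.001, -0.0, -1.0]]
ft_force: [-0.1, -2.8, -0.5]
finger_gap: 0.0003
clock 7.92 tcp [0.5132 0.0911 0.143 ] F [-0.0521 -2.842  -0.5426] gap 0.0002706660581414181 turn [-0.      0.0003 -0.0012] shift [-0.006  -0.0708  0.0048]
```

```bash
python3 -m inch "0 0 0 0 -0.03 0 0;0 0 0 0 -0.06 0 0;0 0 0 0 -0.08 0 0;0 0 0 0 -0.09 0 0"
python3 - <<'E'
from need import *
need(P(-.045,.099,.142))
c=cam('side');save(c,'side2.png');c2=cam('top');a=proj(c,tab(.6)).astype(int);print(a,proj(c,tab(1.3)),proj(c,tab(0)))
im=c['im'][a[1]-60:a[1]+60,a[0]-80:a[0]+80];cv2.imwrite('pics/s2c.png',cv2.resize(im,None,fx=5,fy=5,interpolation=cv2.INTER_CUBIC)[...,::-1])
E
```

```text
clock: 8.43
tcp_pos: [0.5097, 0.1075, 0.1438]
tool_rot: [[0.971, 0.241, 0.001], [0.241, -0.971, -0.003], [0.0, 0.003, -1.0]]
ft_force: [0.7, -7.2, 3.6]
finger_gap: -0.0003
clock 8.43 tcp [0.5097 0.1075 0.1438] F [ 0.6801 -7.1954  3.5573] gap -0.00025333056325735657 turn [ 0.0009 -0.0001 -0.001 ] shift [-0.0088  0.0128  0.0093]
[300 218] [300.3975 232.1376] [299.9025 211.2213]
```

View pics/s2c.png

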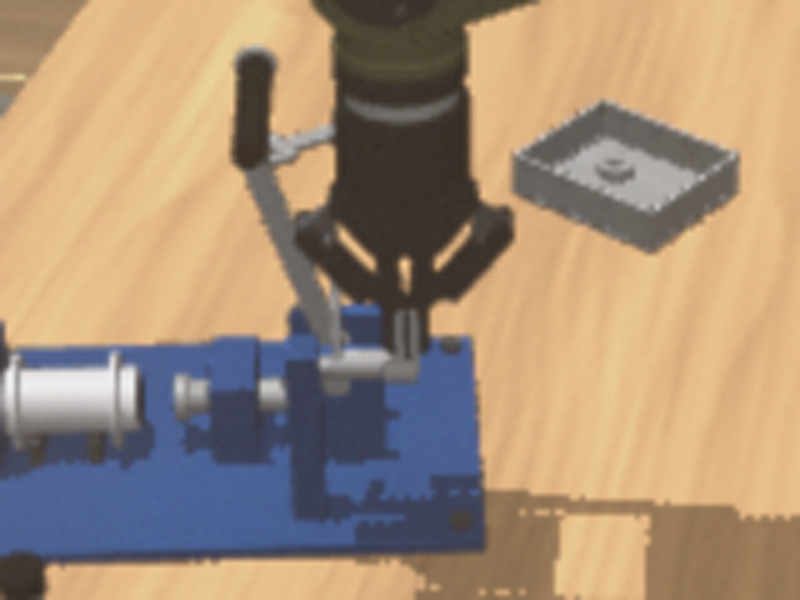

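The bead sits at about (301,232), which matches the predicted fully-open position (300.4,232.1), and the force rise suggests the stop. The catch is open. Next: lift, open the fingers and go over the bar.

```bash
python3 -m inch "0 0 0 0 0.02 -0.2 0;0 0 0 0 0.02 -0.5 0;0 0 0 0 0.02 -0.8 0;0 0 0 0 0.02 -0.9 1;0 0 0 0 0.02 -0.9 1" >/dev/null
python3 - <<'E'
from need import *
print(bar(0));need([*bar(0)[:2],.305])
c=cam('top');save(c,'top2.png')
for q in(tab(1.3),tab(1.1),tab(.9)): print(q,proj(c,q),pt(c,*proj(c,q)))
E
```

```text
[ 0.6355 -0.0275  0.2231]
clock 9.15 tcp [0.5107 0.1048 0.3247] F [ 0.462  -0.1038 -0.3452] gap 0.0354226426077088 turn [-0.0001 -0.0009 -0.0012] shift [0.4462 0.7918 0.0996]
[0.5067 0.1326 0.1505] [333.3404 237.1242] [0.5063 0.1327 0.1543]
[0.5084 0.1258 0.1601] [336.2024 236.0185] [0.5093 0.1256 0.1521]
[0.5106 0.1172 0.1682] [339.8061 234.7914] [0.4772 0.1243 0.475 ]
```

```bash
python3 -m inch "0 0 0 0.22 0.4 0 1;0 0 0 0.45 0.8 0 1;0 0 0 0.45 0.8 0 1;0 0 0 0.45 0.8 0 1;0 0 0 0.45 0.8 0.1 1"
python3 - <<'E'
from need import *
print(bar(0));need([*bar(0)[:2],.203])
c=cam('side');save(c,'side3.png');c2=cam('wrist');a=proj(c,bar(0)).astype(int);print(proj(c,bar(0)),proj(c,bar(0,0)),proj(c,bar(0,-.115)))
im=c['im'][a[1]-60:a[1]+60,a[0]-80:a[0]+80];print(a);cv2.imwrite('pics/s3c.png',cv2.resize(im,None,fx=5,fy=5,interpolation=cv2.INTER_CUBIC)[...,::-1])
E
```

```text
clock: 9.82
tcp_pos: [0.6359, -0.0292, 0.3016]
tool_rot: [[0.971, 0.24, -0.001], [0.24, -0.971, 0.001], [-0.001, -0.001, -1.0]]
ft_force: [0.4, -0.3, -0.5]
finger_gap: 0.0854
[ 0.6355 -0.0275  0.2231]
clock 9.82 tcp [ 0.6359 -0.0292  0.3016] F [ 0.3574 -0.2936 -0.5006] gap 0.08538555539177942 turn [-0.0003  0.0002 -0.0014] shift [ 0.0003 -0.0085  0.4929]
[271.2102 178.3494] [270.5122 188.293 ] [271.8129 169.7747]
[271 178]
```

View pics/s3c.png

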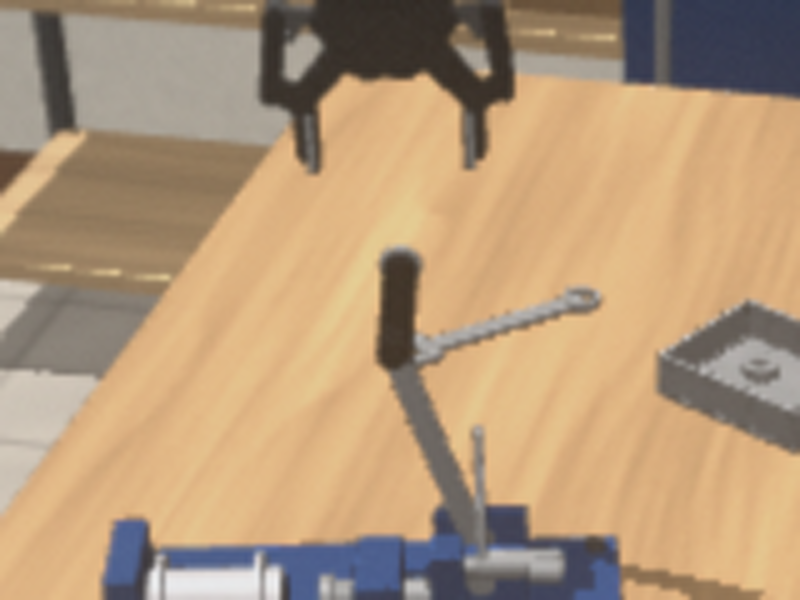

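The open fingers, at crop columns 310 and 472, straddle the bar at about 400. The blade stands upright, so the catch is open. I'll descend and pinch.

```bash
python3 -m inch "0 0 0 0 0 0.2 1;0 0 0 0 0 0.4 1;0 0 0 0 0 0.5 1;0 0 0 0 0 0.5 1;0 0 0 0 0 0.5 0;0 0 0 0 0 0.5 0;0 0 0 0 0 0.5 0;0 0 0 0 0 0.5 0"
python3 - <<'E'
from need import *
need([*bar(0)[:2],.203]); s=arm.state(); T=np.array(s['tool_rot']).reshape(3,3)
for q in np.arange(.1,.75,.1): print(round(q,2),T.T@(bar(q)-bar(0))/.2)
E
```

```text
clock: 10.92
tcp_pos: [0.6374, -0.0293, 0.2046]
tool_rot: [[0.971, 0.24, 0.004], [0.24, -0.971, 0.0], [0.004, 0.001, -1.0]]
ft_force: [3.9, 1.4, 2.1]
finger_gap: 0.0204
clock 10.93 tcp [ 0.6374 -0.0293  0.2046] F [3.89   1.4494 2.0515] gap 0.020448524806105307 turn [ 0.0003 -0.0014 -0.0012] shift [-0.0074 -0.0113  0.0078]
0.1 [-0.075   0.0003 -0.0195]
0.2 [-0.1515  0.0006 -0.0314]
0.3 [-0.2289  0.0009 -0.0356]
0.4 [-0.3063  0.0012 -0.0321]
0.5 [-0.3829  0.0015 -0.0208]
0.6 [-0.458   0.0018 -0.002 ]
0.7 [-0.5309  0.002   0.0243]
```

```bash
python3 -m inch "0 0 0 -0.075 0 -0.02 0;0 0 0 -0.15 0 -0.031 0;0 0 0 -0.23 0 -0.036 0;0 0 0 -0.305 0 -0.032 0;0 0 0 -0.38 0 -0.021 0;0 0 0 -0.455 0 -0.003 0;0 0 0 -0.5 0 0.01 0;0 0 0 -0.53 0 0.024 0;0 0 0 -0.53 0 0.024 0"
python3 need.py .5325 -.0534 .1988
```

```text
clock: 12.05
tcp_pos: [0.5361, -0.0553, 0.1997]
tool_rot: [[0.971, 0.24, 0.009], [0.24, -0.971, -0.001], [0.009, 0.003, -1.0]]
ft_force: [11.6, 0.1, -3.0]
finger_gap: 0.0202
clock 12.05 tcp [ 0.5361 -0.0553  0.1997] F [11.6453  0.1019 -2.9986] gap 0.020232922427531153 turn [ 0.001  -0.0029 -0.0014] shift [-0.015  -0.0135  0.0045]
```

```bash
python3 -m inch "0 0 0 -0.01 0 0.004 0;0 0 0 -0.02 0 0.006 0;0 0 0 -0.02 0 0.006 0;0 0 0 -0.02 0 0.006 0;0 0 0 -0.02 0 0.006 0"
python3 - <<'E'
from need import *
need([.5325,-.0534,.1988])
c=cam('side');save(c,'side4.png');a=proj(c,bar(.7,0)).astype(int);print(a,proj(c,bar(.7)),proj(c,bar(.6)),proj(c,bar(.7,0)),proj(c,bar(.6,0)),proj(c,tab(1.3)),proj(c,tab(1.)))
print('button',pt(c,*proj(c,(.482,.336,.072))))
im=c['im'][a[1]-50:a[1]+70,a[0]-80:a[0]+80];cv2.imwrite('pics/s4c.png',cv2.resize(im,None,fx=5,fy=5,interpolation=cv2.INTER_CUBIC)[...,::-1])
E
```

```text
clock: 12.68
tcp_pos: [0.5349, -0.0556, 0.1993]
tool_rot: [[0.971, 0.24, 0.016], [0.24, -0.971, 0.0], [0.016, 0.004, -1.0]]
ft_force: [20.2, 2.4, -5.6]
finger_gap: 0.0206
clock 12.68 tcp [ 0.5349 -0.0556  0.1993] F [20.2347  2.3694 -5.6239] gap 0.020585037270406264 turn [ 0.0012 -0.0051 -0.0013] shift [-0.0089 -0.0134  0.0022]
[306 189] [305.752  179.0812] [301.0002 177.6783] [306.1854 189.013 ] [301.2789 187.5866] [300.3975 232.1376] [300.2428 225.8842]
button [0.4827 0.3334 0.0695]
```

View pics/s4c.png

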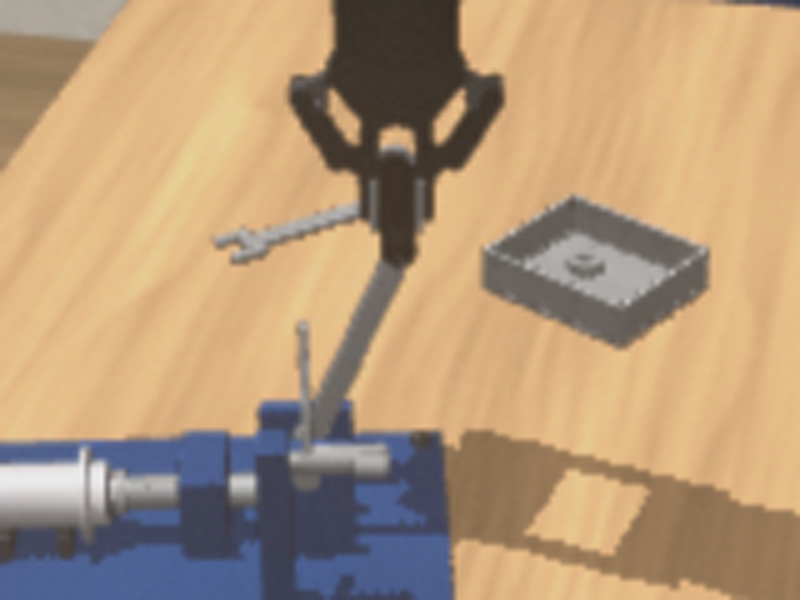

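The force rose from 12 to 20 N with only about 1 mm of travel, so the lever is at its stop. The bar is gripped and the catch is open. I'll recheck the button height, then hand in.

Run:
```python
from need import *
for n in('side','top','side'):
    c=cam(n); print(n,pt(c,*proj(c,(.482,.336,.072)),r=2)[2])
need([.5325,-.0534,.1988]); arm.job_done(); print(arm.state()['clock'])
```

```text
side 0.07008720182243777
top 0.07364365381698446
side 0.06886749972258366
clock 12.88 tcp [ 0.5348 -0.0556  0.1993] F [19.6511  1.8283 -6.4569] gap 0.019990066345060196 turn [ 0.0012 -0.005  -0.0013] shift [-0.0088 -0.0134  0.0022]
the job is handed in; nothing more can be done
the job is handed in; nothing more can be done
```

I zeroed the read-out, flipped the safety catch and pulled the lever to its front stop. I handed the job in at about 12.9 s, with the fingers still holding the bar; no verdict was reported.

- **Zero button:** I used the box farthest to the robot's right. The fingertip reached 66 mm above the table with about 16 N of downward force, which is the full travel. After I lifted off, depth showed the top back at about 72.5 mm.
- **Catch:** the tab's bead was within 1 pixel of where it should be at 1.3 rad. In the last picture, taken just before hand-in, the blade still stood upright.
- **Lever:** the last 1 mm of travel raised the pull from 12 to 20 N, so I took it to be at the stop. Measured travel puts it at about 0.68 to 0.70 rad. The gripper was closed on the bar (20 mm gap, holding about 20 N).
- **Bystanders:** I never touched the tray, spare bearing, bottle or spanner, but I did not measure their positions at the end. The tray, spare bearing and spanner look in place in the last picture, which does not show the bottle.

One check disagreed: at the end, the top camera read the button at 73.6 mm but the side camera read 69 to 70 mm (72.6 mm earlier). Nothing was touching the button, so I put this down to depth noise, but I did not confirm it.

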